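# Count along the cap rack and push a cap into the third gap

## Robot

A 6-joint arm with a two-finger parallel gripper is mounted at the origin on a cart in front of the work surface, level with it; the furniture and walls round the work are solid. World frame = base frame: x ahead of the robot, y to its left, z up, the work surface at z = 0. Lengths are in m, angles in rad, forces in N, time in s.
With the tool pointing down it reaches from about 0.375 to 0.9 m from the base axis. Payload 3.1 kg.
Tool frame: the origin (TCP) lies between the finger pads; the fingertips stand 11 mm ahead of it and the grasp point (between the pads) lies 8 mm behind it; z points along the fingers, y is the direction in which the jaws open and shut (so a half turn about z gives the same grasp; the last joint's range is limited). The gripper opens to 85 mm and grips with 20 to 120 N. Pads are 22 mm wide; open, the fingers measure 114 mm over their backs; the gripper's body (76 mm by 85 mm) begins 54 mm behind the grasp point. The pads swing forward as they close: fully open they stand 13 mm farther back than shut.
Start: joints at [-1.321, 0.527, 1.433, -0, 1.181, -0.178], TCP at [0.259, -0.569, 0.242] pointing down, gripper open.
Joint ranges: [-3.08, 3.08], [-0.75, 2.2], [0.22, 2.44], [-1.43, 4.57], [0, 2.65], [-2.85, 2.85]. Speed limits (rad/s): [2.79, 2.79, 3.14, 3.14, 3.14, 3.14].

## Interface

Orientations are given as a unit quaternion [x, y, z, w].
In Python, from station import manip gives the robot as it stands.
- The arm moves only by the tool move_arm, never from a script. Its argument "deltas" is a list of rows, each a list of 5 numbers: the shift along the tool's x, y, z in units of 40 cm (1.0 is 40 cm), then the turn about the tool's z in units of 0.5 rad (1.0 is 0.5 rad), then the opening in per cent of the stroke, from 0 (shut) to 100 (fully open). In form: [[x, y, z, twist, grip], ...]. A call has exactly 8 rows; each row is the pose to reach, as a shift and turn from the pose commanded when the call began, along the tool's axes at that moment; what a row does not reach only later rows make up. A row lasts 1/12 s, in which the tool goes at most 41.7 mm and 7.16 degrees, less where a joint would pass 70% of its speed; a pose out of reach is approached as far as the arm can. A call with a number of a shift or a turn outside -1 to 1 is refused whole. A call with a gripper value outside its range is refused whole. The fingers move at their own pace and stop on an object; "force" is the grip in N (left out, the last holds). Time passes only in rows, so rows that repeat a pose let the fingers close, or fill a call up. It gives the time, the measured TCP pose, the force and the opening at its end, in the units of the state.
- manip.sense(): the state, without advancing time (a new reading comes with each control period).
- manip.snapshot(name): name is "scene" or "top" or "wrist"; returns (picture, depth): 384x512x3 uint8, red, green, blue; 384x512 float32, m along the optical axis (not along the pixel's ray), 0 where there is no reading.
- manip.get_calibration(name): a dict with "vfov" (degrees; the focal length in pixels is half the picture's height over the tangent of half this angle, whatever the lens; pixels are square), "cx", "cy" (the principal point, pixels), "pose" (4x4, takes a point from camera to world coordinates). Camera axes: x right, y down, z forward; pixel columns grow to the right and rows downward; lengths in m; the calibration is good to about 2 mm. A picture is of the moment at which its call begins: read the wrist's pose just before it. get_calibration takes no time and is no camera call; for the wrist camera it gives the pose at the moment of the call.
- manip.sign_off(): hands the job in, once; it reports no verdict.
The state is a dict: "t": time; "q": joint angles; "qd": joint speeds; "tau": joint torques, N m; "tcp_pos": TCP position; "tool_rot": TCP orientation; "force": force on the tool from outside, world axes, zero at the start; "ft_torque": the same for the moment, N m; "finger_gap": opening from 0.0 (shut) to 1.0 (fully open).
Only numpy, scipy, OpenCV 4.12 (cv2) and the standard library are available. Lean on these libraries where they do the work, as an engineer would, in place of code of your own. Each camera call takes 0.05 s, during which the arm holds its last target.

## Task

On the cap rack, count the gaps by touch: starting at the end where the tall pin stands, run a fingertip along the top rail so that it presses down the sprung studs of the first, second and third gap one after the other, and do not press the fourth. Then push the smaller of the two bottle caps over the worktop with the fingers into that third gap (counting from the tall pin, filled gaps included) until it is fully home against the back plate. Do not lift or tip the cap, and leave everything else where it is.

Things in the scene. Friction and masses are not known exactly. Their poses are not given: they have to be found in the camera images.
- rack: fixed low grey metal cap rack. Origin on the worktop under it; y along the row, open front at -x, towards the robot. Five 6 mm dividers, noses at x -21, run to a back plate whose front is at x +15 mm. They make four gaps 69 mm wide, 32 high, no floor, centred at y +112.5, +37.5, -37.5, -112.5 mm. A flat rail (x -18 to +12 mm, top 41 mm high) bridges the gaps; over the middle of each is a stud at x -3 mm.
- tall_pin: steel pin 80 mm high, 22 mm across at its foot, fixed upright beside one end of the rack (170 mm from the rack's middle along its y axis, either the +y or the -y end). Counting starts at this end. Origin at its foot. A short pin of 24 mm stands at the other end. (Keep the arm clear of the bottle shelf above: its front edge is at x = 0.61 m, 0.42 m above the worktop.)
- small_cap: the smaller, black bottle cap, 57 mm across and 24 mm high, about 30 g, loose and flat on the worktop in front of the rack, to the left or right. Origin at the centre of its underside. Fully home in a gap, its centre is at x = -13.5 mm in the rack's frame and its front edge stands 21 mm out past the divider noses.
- large_cap: the larger, grey bottle cap, 69 mm across and 24 mm high, loose on the worktop on the other side; to be left alone. Origin at the centre of its underside.
- tape: roll of white tape, 52 mm across and 15 mm high, lying loose in the gap at the rack's +y end; to be left alone. Origin at the centre of its underside.
- tin: green and grey tea tin, 74 mm across, 92 mm high, left of the work; leave alone. Origin under its centre.
- strainer: steel tea strainer cup, 82 mm across, 61 mm high, left of the rack; leave alone. Origin under its centre.
- mug: white mug with a handle, 95 mm high, right at the back; leave alone. Origin under its centre.
- valve: brass ball valve with a red lever, 115 mm long, 49 mm high, lying at the right; leave alone. Origin on its underside near its middle.
- spoon: steel teaspoon, 132 mm long, lying at the front left; leave alone. Origin under its middle.
- stud_a_top (a point): spring-loaded white stud with a domed top, 28 mm across, over the gap at the rack's +y end; this point is the crown of its dome. Unpressed it stands 8 mm above the flat rail top, i.e. 49 mm above the worktop. The studs are 75 mm apart.
- stud_a (a joint): how far the stud is pressed down, in m: 0 up, 0.006 fully down. It counts as pressed beyond 0.0025. Light spring, about 0.7 N at first to 2.8 N at the bottom; it springs back up by itself, and a fingertip sliding along the rail rides over the dome and pushes it down.
- stud_b_top (a point): spring-loaded white stud with a domed top, 28 mm across, over the second gap from the rack's +y end; this point is the crown of its dome. Unpressed it stands 8 mm above the flat rail top, i.e. 49 mm above the worktop. The studs are 75 mm apart.
- stud_b (a joint): how far the stud is pressed down, in m: 0 up, 0.006 fully down. It counts as pressed beyond 0.0025. Light spring, about 0.7 N at first to 2.8 N at the bottom; it springs back up by itself, and a fingertip sliding along the rail rides over the dome and pushes it down.
- stud_c_top (a point): spring-loaded white stud with a domed top, 28 mm across, over the third gap from the rack's +y end; this point is the crown of its dome. Unpressed it stands 8 mm above the flat rail top, i.e. 49 mm above the worktop. The studs are 75 mm apart.
- stud_c (a joint): how far the stud is pressed down, in m: 0 up, 0.006 fully down. It counts as pressed beyond 0.0025. Light spring, about 0.7 N at first to 2.8 N at the bottom; it springs back up by itself, and a fingertip sliding along the rail rides over the dome and pushes it down.
- stud_d_top (a point): spring-loaded white stud with a domed top, 28 mm across, over the gap at the rack's -y end; this point is the crown of its dome. Unpressed it stands 8 mm above the flat rail top, i.e. 49 mm above the worktop. The studs are 75 mm apart.
- stud_d (a joint): how far the stud is pressed down, in m: 0 up, 0.006 fully down. It counts as pressed beyond 0.0025. Light spring, about 0.7 N at first to 2.8 N at the bottom; it springs back up by itself, and a fingertip sliding along the rail rides over the dome and pushes it down.
Things that resemble listed ones, but are neither listed nor needed, are in the scene too. Leave any pink or turquoise look-alike of the small_cap alone.

How it is judged:
On the way, in this order (a step that is already met when the one before it is completed fails the run):
1. the stud of the first gap from the tall pin is pressed down (((y of tall_pin in the frame of rack above 0 m and value of joint stud_a above 0.0025 m) or (not (y of tall_pin in the frame of rack above 0 m) and value of joint stud_d above 0.0025 m))), for 0.04 s.
2. then the stud of the second gap is pressed down (((y of tall_pin in the frame of rack above 0 m and value of joint stud_b above 0.0025 m) or (not (y of tall_pin in the frame of rack above 0 m) and value of joint stud_c above 0.0025 m))), for 0.04 s.
3. then the stud of the third gap is pressed down (((y of tall_pin in the frame of rack above 0 m and value of joint stud_c above 0.0025 m) or (not (y of tall_pin in the frame of rack above 0 m) and value of joint stud_b above 0.0025 m))), for 0.04 s.
4. then the small cap is pushed into the third gap, against the back plate (((y of tall_pin in the frame of rack above 0 m and y of small_cap in the frame of rack between -0.0475 and -0.0275 m) or (not (y of tall_pin in the frame of rack above 0 m) and y of small_cap in the frame of rack between 0.0275 and 0.0475 m)) and x of small_cap in the frame of rack between -0.0195 and 0 m), for 0.2 s.
At the end, for the whole second after the job is handed in: the small cap lies flat and at rest on the worktop in the third gap counted from the tall pin (within 10 mm of the gap's middle line), its back edge within 6 mm of the back plate (all of step 4 and height (world z) of small_cap below 0.004 m and angle between small_cap's own z axis and vertical below 0.1 rad and linear speed of small_cap below 0.01 m/s); the robot touches nothing.
It fails at once if the stud of the fourth gap is pressed down (more than 2.5 mm) ((y of tall_pin in the frame of rack above 0 m and value of joint stud_d above 0.0025 m) or (not (y of tall_pin in the frame of rack above 0 m) and value of joint stud_a above 0.0025 m)).
It fails at once if the small cap is lifted more than 10 mm or tipped more than 0.35 rad (height (world z) of small_cap above 0.01 m or angle between small_cap's own z axis and vertical above 0.35 rad).
It fails at once if another loose thing is moved more than 15 mm (distance of any of large_cap, tape, tin, strainer, mug, valve, spoon from where it was at the start of the episode above 0.015 m).
It also fails if it takes over 61 s, if anything falls off the work surface, if the arm or the gripper's body presses on something with over 40 N, if the wrist force passes 120 N, or if a joint passes its speed limit or range.

## Working session

There is one attempt and no reset: what is moved stays moved. The work goes in short steps, Python scripts to look and compute and a tool call to move; the robot and the scene stay as the last step left them, time stands still between calls to the robot, and variables do not carry over. Pictures are saved under pics/ and viewed, and the job is handed in when it is done.

Besides the shell and the picture viewer there is one more tool, called after "Call:" in YAML: its name, and indented under it one key for each argument. move_arm: Moves the arm, as the interface text tells. Its arguments: {"type":"object","properties":{"deltas":{"type":"array","items":{"type":"array","items":{"type":"number"}}},"force":{"type":"number"}},"required":["deltas"]}

```bash
mkdir -p pics; ls; python3 - <<'E'
from station import manip
import cv2, numpy as np
s=manip.sense(); print({k:np.round(v,3) for k,v in s.items()})
for n in ("scene","top"):
    im,d=manip.snapshot(n); cv2.imwrite(f"pics/{n}0.png",im[:,:,::-1]); np.save(f"pics/{n}0_d.npy",d); np.save(f"pics/{n}0.npy",im)
    c=manip.get_calibration(n); print(n,c['vfov'],c['cx'],c['cy'],np.round(c['pose'],4).tolist(), {k for k in c})
E
```

```text
pics
{'t': np.float64(0.0), 'q': array([-1.321,  0.528,  1.434, -0.   ,  1.181, -0.178]), 'qd': array([ 0.001, -0.   , -0.   ,  0.001,  0.001, -0.001]), 'tau': array([-1.0000e-03, -4.4236e+01, -1.7802e+01, -0.0000e+00,  8.0000e-03,
       -0.0000e+00]), 'tcp_pos': array([ 0.259, -0.568,  0.241]), 'tool_rot': array([ 0.977,  0.212, -0.   , -0.001]), 'force': array([-0.237, -0.576,  0.086]), 'ft_torque': array([ 0.067,  0.036, -0.001]), 'finger_gap': np.float64(0.998)}
scene 42.255569701222534 253.95358705046561 188.85913404079167 [[-0.85, -0.2399, 0.469, -0.2419], [-0.5264, 0.3517, -0.7741, 1.2755], [0.0208, -0.9049, -0.4252, 0.7399], [0.0, 0.0, 0.0, 1.0]] {'cx', 'vfov', 'cy', 'pose'}
top 50.49290228847628 262.21065675327577 198.39914807918078 [[-0.0252, -0.9976, 0.0652, 0.4573], [-0.9997, 0.0248, -0.0075, 0.0052], [0.0059, -0.0653, -0.9978, 1.4594], [0.0, 0.0, 0.0, 1.0]] {'cx', 'vfov', 'cy', 'pose'}
```

View pics/scene0.png

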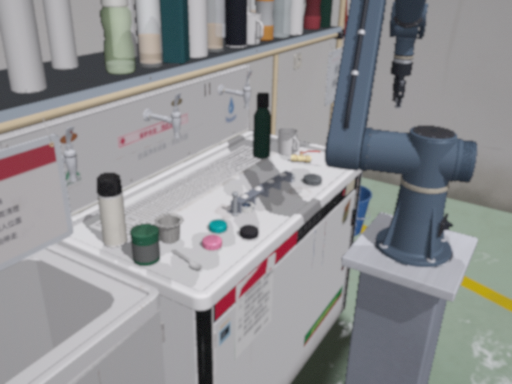

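View pics/top0.png

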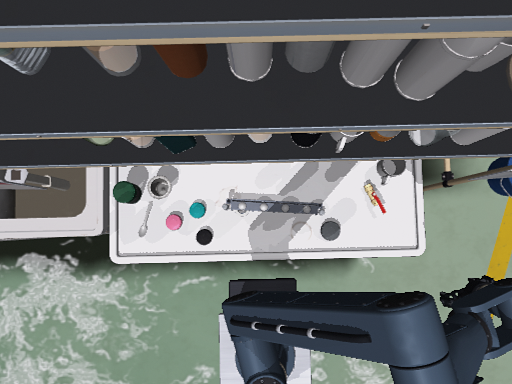

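The scene view shows the tin, strainer, a turquoise cap at (218,226), a pink cap at (212,242) and the black cap at (249,232). In the top view the rack runs from (225,204) to (323,210), the black cap is at (204,237) and the grey cap at (330,230). I'll enlarge both next.

```bash
python3 - <<'E'
import cv2, numpy as np
a=cv2.imread('pics/top0.png')[165:260,110:425]; b=cv2.imread('pics/scene0.png')[150:275,180:340]
cv2.imwrite('pics/top0c.png',cv2.resize(a[20:85,75:240],None,fx=4.8,fy=4.8,interpolation=2)); cv2.imwrite('pics/scene0c.png',cv2.resize(b,None,fx=4.6,fy=4.6,interpolation=2))
E
```

```text
(no output)
```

View pics/top0c.png

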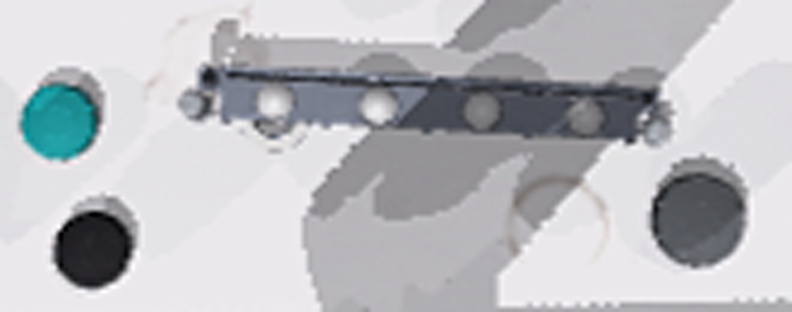

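View pics/scene0c.png

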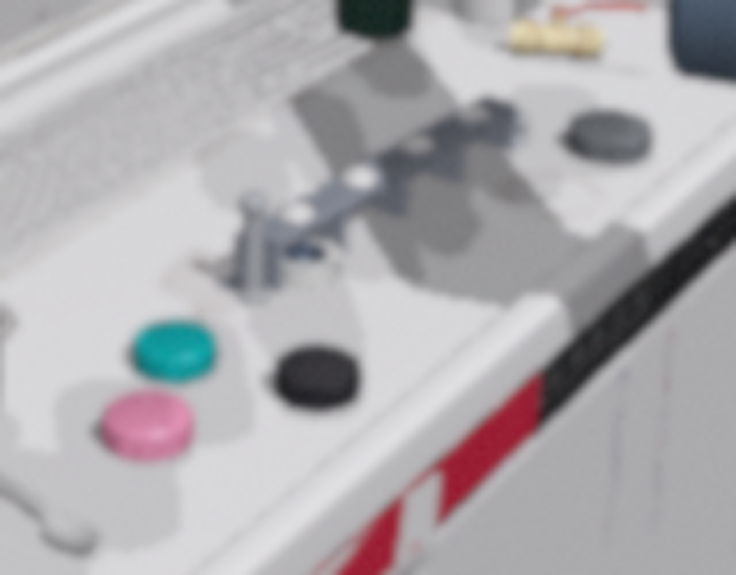

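Candidates for the small cap (top view pixels): black (204,237), turquoise look-alike (197,209), pink look-alike (174,222), grey large cap (330,230). By the description it's the black one, which the crop confirms. The tall pin appears at the left (+y) end; I'll check that with depth.

```bash
cat > h.py <<'E'
import numpy as np, cv2
from station import manip
def cal(n):
    c=manip.get_calibration(n); f=192/np.tan(np.radians(c['vfov'])/2); return f,c['cx'],c['cy'],np.array(c['pose'])
def ray(C,u,v,z):
    f,cx,cy,P=C; d=P[:3,:3]@np.array([(u-cx)/f,(v-cy)/f,1]); o=P[:3,3]; return o+d*(z-o[2])/d[2]
def cloud(C,D):
    f,cx,cy,P=C; v,u=np.indices(D.shape); c=np.stack([(u-cx)/f*D,(v-cy)/f*D,D],-1); return c@P[:3,:3].T+P[:3,3]
def proj(C,p):
    f,cx,cy,P=C; q=P[:3,:3].T@(np.array(p)-P[:3,3]); return np.array([f*q[0]/q[2]+cx,f*q[1]/q[2]+cy])
E
python3 - <<'E'
from h import *
im=np.load('pics/top0.npy');D=np.load('pics/top0_d.npy');C=cal('top');W=cloud(C,D)
z=W[...,2]
sub=(slice(190,220),slice(215,330))
print(np.round(z[192:215,218:240]*1000).astype(int))
print(np.round(z[200:220,312:330]*1000).astype(int))
g=im.max(2)
m=np.zeros(g.shape,np.uint8);m[225:250,190:222]=(g[225:250,190:222]<75)
n,l,st,ce=cv2.connectedComponentsWithStats(m)
for i in range(1,n):
  if st[i,4]>20: 
    (c,r)=cv2.minEnclosingCircle(cv2.findContours((l==i).astype(np.uint8),0,1)[0][0]); print(st[i],ce[i],r,'cap',ray(C,*ce[i],.024))
# table height
print('table z',np.median(z[240:248,150:190]), 'cap z',np.median(z[235:240,201:207]))
# large cap via depth
def dep(box,lo,hi):
  v0,v1,u0,u1=box; mm=(z[v0:v1,u0:u1]>lo)&(z[v0:v1,u0:u1]<hi); p=W[v0:v1,u0:u1][mm]; return mm.sum(),p.mean(0).round(4),p.min(0).round(4),p.max(0).round(4)
print('small',dep((225,250,190,222),.018,.03)); print('large',dep((215,245,315,345),.018,.03)); print('turq',dep((198,222,185,210),.018,.03))
E
```

```text
[[   4    1    1   -4   -2    8    0    1    3    0    1    1    3    0
     0    2   -1    6    3   -5   -2    2]
 [   4    2   -3   -1    4   -1    2    1    1    3   -3   -1    2    2
     4    0    2   -1   -1    6    2    4]
 [  -2   -1    0   -4    0    7    1   -6   -3    4    1    1   -1    4
     1    3    4    2    4    8    2    3]
 [   2    7   -7    1   -2    1    1   -1    0    2    4    2    0    1
    -3    0    5    2    4    2   -5    0]
 [  -1    4    5    3   -1   -1   -4    4    4   -1   -1    1   -3    9
    -2    1    2   -1    4    0    3    2]
 [  -2    2    1    0   -4   -3   -2    5    2   -4    0    0   -6    4
    -2   -3    1   -2   -1   -2   -6    4]
 [   3    2   -4    0    0    1   -5    0   -2    3    0    1   -1    7
     0    1    2    1    0   -6    4    2]
 [   1    4   -1   -2   -1    7   -1   -2    0    4    5    4    7    7
    29   31   32   33   31   32   32   36]
 [  -2    5    2    0    3    6    5    3    0    2    2    2    7   33
    30   29   31   32   28   27   37   33]
 [   2    2   -2   -3    1    2    0    2    0   11    9    5    
[... 2522 characters left out ...]
  2 -6 -4  1 -4  2 -1  3 -5 -1 -2 -1  0  4  0  1]
 [ 1  4 -2  4 -1 -3 -2 -1  1  2 -3 -1 -1 -5  6 -3  4 -1]
 [-4 -3  0  0 -4  7  4 -5  3  2 -6  5  3 -2 -4 -1  2  4]]
[197 229  15  16 189] [203.84656085 236.38095238] 7.826338291168213 cap [0.42261535 0.2024717  0.024     ]
table z 5.2492077983190555e-06 cap z 0.024133768545664624
small (np.int64(176), array([0.4214, 0.2031, 0.0228]), array([0.3958, 0.1743, 0.018 ]), array([0.4485, 0.2307, 0.0299]))
large (np.int64(249), array([ 0.4315, -0.2438,  0.0228]), array([ 0.3984, -0.277 ,  0.018 ]), array([ 0.4654, -0.2099,  0.0296]))
turq (np.int64(165), array([0.5155, 0.2257, 0.0228]), array([0.491 , 0.2003, 0.0181]), array([0.5409, 0.2508, 0.0299]))
```

```bash
python3 - <<'E'
from h import *
im=np.load('pics/top0.npy');D=np.load('pics/top0_d.npy');C=cal('top');W=cloud(C,D)
z=W[...,2]
m=np.zeros(z.shape,bool); m[196:216,231:319]=(z[196:216,231:319]>.025)&(z[196:216,231:319]<.06)
v,u=np.nonzero(m)
P=np.array([ray(C,a,b,.041)[:2] for a,b in zip(u,v)])
c,(w,h),ang=cv2.minAreaRect((P*1000).astype(np.float32)); print('rect',c,w,h,ang)
# line along row: pca
mu=P.mean(0);e=np.linalg.svd(P-mu,full_matrices=0)[2][0]; print('pca',mu,e,np.degrees(np.arctan2(e[1],e[0])))
# pins from depth
def pin(box,lo,hi,zt):
  v0,v1,u0,u1=box; mm=(z[v0:v1,u0:u1]>lo)&(z[v0:v1,u0:u1]<hi); vv,uu=np.nonzero(mm); return np.array(ray(C,uu.mean()+u0,vv.mean()+v0,zt))
a=pin((202,212,219,229),.06,.1,.08); b=pin((209,216,319,326),.015,.04,.024)
d=a-b; print('pins',a,b,np.linalg.norm(d[:2]),'mid',(a+b)/2,'yaw',np.degrees(np.arctan2(-d[0],d[1])))
# stud: z>45 blobs? use brightness above local rail
hsv=im.max(2).astype(int)
for uc,vc in [(242,206),(263,207),(285,207),(307,208)]:
  s=hsv[vc-6:vc+6,uc-7:uc+8]; t=(s.max()+np.median(np.r_[s[:,0],s[:,-1]]))/2
  mm=s>t; vv,uu=np.nonzero(mm); print(uc,vc,t,mm.sum(),uu.mean()+uc-7,vv.mean()+vc-6,ray(C,uu.mean()+uc-7,vv.mean()+vc-6,.046))
E
```

```text
rect (521.8239135742188, -47.43524169921875) 304.74066162109375 41.13837432861328 85.87269592285156
pca [ 0.52180427 -0.04741102] [-0.07690244 -0.99703862] -94.41054005097118
pins [0.52397366 0.12255688 0.08      ] [ 0.49775172 -0.21425234  0.024     ] 0.3378284191178854 mid [ 0.51086269 -0.04584773  0.052     ] yaw -4.451724969462543
242 206 189.25 32 241.28125 207.75 [0.51887326 0.06803523 0.046     ]
263 207 189.5 28 261.5 208.92857142857142 [ 0.51302702 -0.00204971  0.046     ]
285 207 110.25 46 284.1521739130435 207.04347826086956 [ 0.51761302 -0.08090667  0.046     ]
307 208 121.0 28 306.5 206.46428571428572 [ 0.51768874 -0.15865739  0.046     ]
```

```bash
cat >> h.py <<'E'
from scipy.spatial.transform import Rotation as Ro
def go(target,yaw=None):
    s=manip.sense(); R=Ro.from_quat(s['tool_rot']).as_matrix(); y=np.degrees(np.arctan2(R[1,0],R[0,0]))
    d=R.T@(np.array(target)-s['tcp_pos']); 
    tw=0 if yaw is None else -np.radians(((yaw-y)+180)%360-180)/.5
    print('t',round(float(s['t']),2),'tcp',s['tcp_pos'].round(4),'yaw',y.round(2),'F',s['force'].round(1),'gap',round(float(s['finger_gap']),3))
    print('  -> delta units',(d/.4).round(4),'twist',round(tw,4),'dist mm',(np.linalg.norm(d)*1000).round(1))
E
python3 -c "
from h import *
go([.40,-.03,.30],-4.4)"
```

```text
t 0.1 tcp [ 0.2591 -0.568   0.2414] yaw 24.51 F [ 0.3 -0.1 -0.2] gap 0.999
  -> delta units [ 0.8785 -1.078  -0.144 ] twist 1.0092 dist mm 559.2
```

Call:
move_arm:
  deltas:
    - [0.065, -0.08, -0.01, 0.1, 0]
    - [0.13, -0.16, -0.02, 0.2, 0]
    - [0.195, -0.24, -0.03, 0.3, 0]
    - [0.26, -0.32, -0.045, 0.4, 0]
    - [0.325, -0.4, -0.06, 0.5, 0]
    - [0.39, -0.48, -0.07, 0.6, 0]
    - [0.455, -0.56, -0.08, 0.7, 0]
    - [0.52, -0.64, -0.09, 0.8, 0]

```text
t: 0.77
tcp_pos: [0.3422, -0.2473, 0.2783]
tool_rot: [1.0, 0.012, -0.0, -0.0]
force: [0.3, -0.8, 0.0]
finger_gap: 0.0
```

```bash
python3 -c "
from h import *
go([.40,-.03,.30],-4.4)"
```

```text
t 0.77 tcp [ 0.3422 -0.2473  0.2783] yaw 1.41 F [ 0.3 -0.8  0. ] gap 0.0
  -> delta units [ 0.1578 -0.5395 -0.054 ] twist 0.2027 dist mm 225.9
```

Call:
move_arm:
  deltas:
    - [0.03, -0.09, -0.01, 0.05, 0]
    - [0.06, -0.18, -0.02, 0.1, 0]
    - [0.09, -0.27, -0.03, 0.15, 0]
    - [0.12, -0.36, -0.04, 0.2, 0]
    - [0.14, -0.45, -0.05, 0.2, 0]
    - [0.16, -0.54, -0.055, 0.2, 0]
    - [0.16, -0.54, -0.055, 0.2, 0]
    - [0.16, -0.54, -0.055, 0.2, 0]

```text
t: 1.43
tcp_pos: [0.4001, -0.0299, 0.3003]
tool_rot: [0.999, -0.033, -0.0, 0.0]
force: [-0.1, -0.1, 0.3]
finger_gap: 0.001
```

```bash
python3 - <<'E'
from h import *
go([.40,-.03,.30],-4.4)
C=cal('wrist'); print(C)
im,d=manip.snapshot('wrist'); cv2.imwrite('pics/w1.png',im[:,:,::-1]); np.save('pics/w1.npy',im); np.save('pics/w1_d.npy',d); np.save('pics/w1_C.npy',np.array(C,dtype=object),allow_pickle=True)
E
```

```text
t 1.43 tcp [ 0.4001 -0.0299  0.3003] yaw -3.83 F [-0.1 -0.1  0.3] gap 0.001
  -> delta units [-0.0002  0.0003  0.0007] twist 0.02 dist mm 0.3
(np.float64(277.6440401881046), 252.75693109947673, 192.4957847253315, array([[-6.66661628e-02, -9.55688472e-01, -2.86731873e-01,
         4.73683414e-01],
       [-9.97775307e-01,  6.39245673e-02,  1.89231804e-02,
        -3.45758105e-02],
       [ 2.44545559e-04,  2.87355518e-01, -9.57823964e-01,
         4.30822002e-01],
       [ 0.00000000e+00,  0.00000000e+00,  0.00000000e+00,
         1.00000000e+00]]))
```

View pics/w1.png

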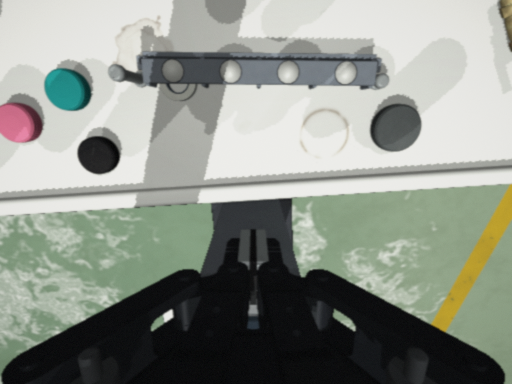

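The wrist view shows the studs at (173,70), (232,71), (289,72) and (346,71), the tall pin at the left (118,73), the short pin at (381,81) and the black cap at (99,155). Now to measure them.

```bash
python3 - <<'E'
from h import *
im=np.load('pics/w1.npy');D=np.load('pics/w1_d.npy');C=tuple(np.load('pics/w1_C.npy',allow_pickle=True)); W=cloud(C,D); z=W[...,2]
cv2.imwrite('pics/w1c.png',cv2.resize(im[40:185,75:275,::-1],None,fx=4,fy=4,interpolation=2))
g=cv2.cvtColor(im,cv2.COLOR_RGB2GRAY)
for uc,vc in [(173,70),(232,71),(289,72),(346,71)]:
  s=g[vc-15:vc+16,uc-17:uc+18]; rail=np.median(np.r_[s[12:20,0],s[12:20,-1]]); mm=(s>(s[15,17]*.5+rail*.5)).astype(np.uint8)
  mm[:4]=0;mm[-3:]=0
  n,l,st,ce=cv2.connectedComponentsWithStats(mm); i=l[15,17]; c=ce[i]+[uc-17,vc-15]; print(uc,st[i],c.round(1),ray(C,*c,.045).round(4))
# top surface of rail by depth
m=np.zeros(z.shape,bool); m[45:95,130:385]=(z[45:95,130:385]>.036)&(z[45:95,130:385]<.055)
P=W[m][:,:2]; c,(w,h),a=cv2.minAreaRect((P*1000).astype(np.float32)); print('rect',c,w,h,a)
for box,n in [((125,180,70,130),'small'),((95,160,360,430),'large'),((60,115,40,95),'turq')]:
  v0,v1,u0,u1=box; s=(z[v0:v1,u0:u1]>.02)&(z[v0:v1,u0:u1]<.028); p=W[v0:v1,u0:u1][s]; (cc,r)=cv2.minEnclosingCircle((p[:,:2]*1000).astype(np.float32)); print(n,s.sum(),p.mean(0).round(4),cc,r)
E
```

```text
173 [  7   5  19  20 290] [172.2  69.3] [0.5294 0.065  0.045 ]
232 [  9   7  16  20 232] [231.5  72.9] [ 0.52   -0.0104  0.045 ]
289 [  7   9  18  17 239] [287.2  73.9] [ 0.5141 -0.0817  0.045 ]
346 [  7   7  19  21 270] [344.7  73.7] [ 0.5094 -0.1556  0.045 ]
rect (520.5076293945312, -38.19024658203125) 319.56396484375 30.222572326660156 85.57664489746094
small 768 [0.4233 0.2041 0.0214] (423.03485107421875, 203.79331970214844) 26.29896354675293
large 1271 [ 0.4341 -0.2414  0.0214] (433.7377624511719, -241.4611053466797) 32.13874816894531
turq 929 [0.5181 0.2269 0.0214] (518.06396484375, 226.1407012939453) 26.38899040222168
```

View pics/w1c.png

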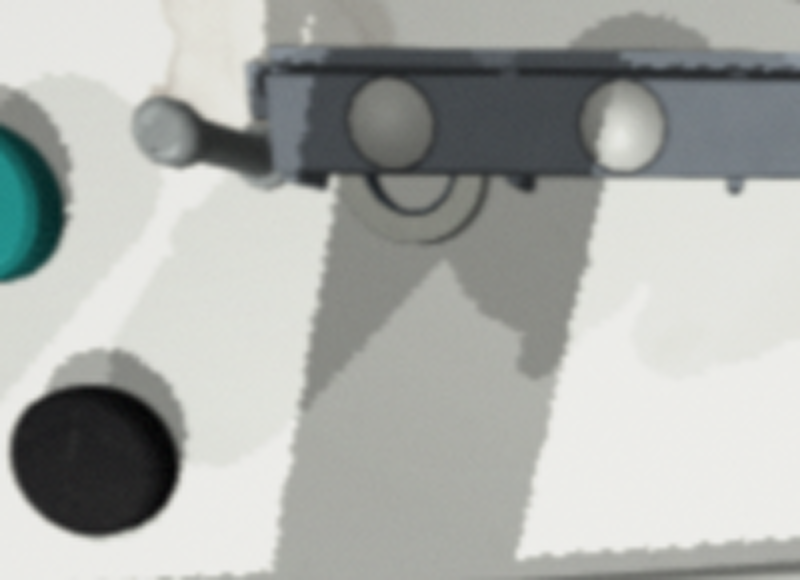

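```bash
python3 - <<'E'
from h import *
C=tuple(np.load('pics/w1_C.npy',allow_pickle=True))
for n,p,z in [('A',(172.5,70.7),.045),('B',(230.7,71.3),.045),('front rail',(225,84.3),.041),('front rail L',(150,83),.041),('nose?',(258.7,87.5),.032),('nose A|B',(205.7,87),.032),('pintop',(116,73),.08)]: print(n,ray(C,*p,z).round(4))
T=cal('top')
E=np.array
ex=E([np.cos(np.radians(4.4)),-np.sin(np.radians(4.4))]);ey=E([np.sin(np.radians(4.4)),np.cos(np.radians(4.4))])
o=E([.5215,-.0457])
def wr(x,y): return o+ex*x+ey*y
for n,p in [('A',(-.003,.1125)),('start',(-.003,.13)),('C',(-.003,-.0375)),('end',(-.003,-.044)),('mouthcentre',(-.09,-.0375)),('home',(-.0135,-.0375))]: print(n,wr(*p).round(4))
E
```

```text
A [0.5277 0.0648 0.045 ]
B [ 0.522  -0.0095  0.045 ]
front rail [ 5.073e-01 -4.000e-04  4.100e-02]
front rail L [0.5155 0.0975 0.041 ]
nose? [ 0.5011 -0.0445  0.032 ]
nose A|B [0.5065 0.0266 0.032 ]
pintop [0.5247 0.122  0.08  ]
A [0.5271 0.0667]
start [0.5285 0.0841]
C [ 0.5156 -0.0829]
end [ 0.5151 -0.0893]
mouthcentre [ 0.4289 -0.0762]
home [ 0.5052 -0.0821]
```

```bash
python3 -c "
from h import *
go([.5285,.084,.12],-4.4)"
```

```text
t 1.48 tcp [ 0.4002 -0.0313  0.3002] yaw -3.99 F [ 0.7 -1.  -0.2] gap 0.001
  -> delta units [ 0.3002 -0.3101  0.4502] twist 0.0144 dist mm 249.4
```

Call:
move_arm:
  deltas:
    - [0.0, -0.02, 0.08, 0.015, 0]
    - [0.03, -0.06, 0.16, 0.015, 0]
    - [0.07, -0.12, 0.23, 0.015, 0]
    - [0.12, -0.18, 0.3, 0.015, 0]
    - [0.18, -0.24, 0.36, 0.015, 0]
    - [0.24, -0.29, 0.41, 0.015, 0]
    - [0.3, -0.31, 0.45, 0.015, 0]
    - [0.3, -0.31, 0.45, 0.015, 0]

```text
t: 2.15
tcp_pos: [0.5333, 0.0821, 0.1168]
tool_rot: [0.999, -0.04, 0.001, 0.0]
force: [-0.2, 0.2, 0.1]
finger_gap: -0.001
```

```bash
python3 - <<'E'
from h import *
go([.5285,.084,.066],-4.4)
C=cal('wrist')
im,d=manip.snapshot('wrist'); cv2.imwrite('pics/w2.png',im[:,:,::-1]); np.save('pics/w2.npy',im);np.save('pics/w2_d.npy',d)
W=cloud(C,d)
# fingertip: closest stuff in front; print world of centre column
for v in range(200,300,8): print(v,im[v,253],W[v,253].round(3))
print(manip.sense()['tcp_pos'])
E
```

```text
t 2.15 tcp [0.5333 0.0821 0.1168] yaw -4.64 F [-0.2  0.2  0.1] gap -0.001
  -> delta units [-0.0126 -0.0037  0.1269] twist -0.0084 dist mm 51.0
200 [65 70 74] [0.539 0.082 0.041]
208 [67 72 75] [0.533 0.082 0.041]
216 [66 70 73] [0.525 0.083 0.04 ]
224 [66 70 74] [0.518 0.083 0.039]
232 [7 7 7] [0.545 0.081 0.113]
240 [9 9 9] [0.545 0.081 0.122]
248 [8 6 7] [0.545 0.081 0.131]
256 [7 7 8] [0.545 0.081 0.138]
264 [13 12 13] [0.544 0.081 0.143]
272 [13 13 13] [0.54  0.082 0.143]
280 [16 16 16] [0.536 0.082 0.142]
288 [14 15 15] [0.532 0.082 0.143]
296 [13 13 14] [0.527 0.083 0.141]
[0.5307536  0.08164098 0.11797058]
```

View pics/w2.png

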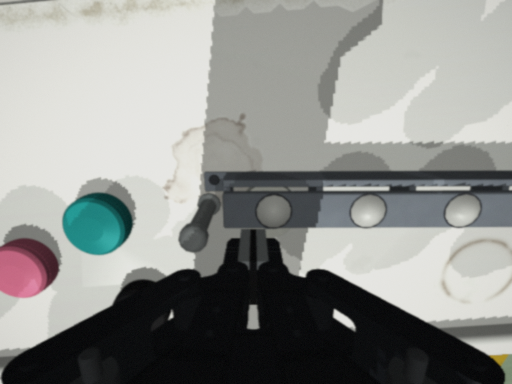

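Call:
move_arm:
  deltas:
    - [0, 0, 0.03, 0, 0]
    - [0, 0, 0.06, 0, 0]
    - [0, 0, 0.09, 0, 0]
    - [0, 0, 0.115, 0, 0]
    - [0, 0, 0.135, 0, 0]
    - [0, 0, 0.135, 0, 0]
    - [0, 0, 0.135, 0, 0]
    - [0, 0, 0.135, 0, 0]

```text
t: 2.87
tcp_pos: [0.5292, 0.0829, 0.0668]
tool_rot: [0.999, -0.04, 0.0, 0.0]
force: [0.4, -0.2, 0.3]
finger_gap: -0.002
```

```bash
python3 - <<'E'
from h import *
go([.529,.084,.0555],-4.4)
E
```

```text
t 2.87 tcp [0.5292 0.0829 0.0668] yaw -4.6 F [ 0.4 -0.2  0.3] gap -0.002
  -> delta units [-0.0008 -0.0027  0.0283] twist -0.0068 dist mm 11.4
```

Now I'll ease down onto the rail just before stud A.

Call:
move_arm:
  deltas:
    - [0, 0, 0.005, 0, 0]
    - [0, 0, 0.01, 0, 0]
    - [0, 0, 0.015, 0, 0]
    - [0, 0, 0.02, 0, 0]
    - [0, 0, 0.024, 0, 0]
    - [0, 0, 0.028, 0, 0]
    - [0, 0, 0.028, 0, 0]
    - [0, 0, 0.028, 0, 0]

```text
t: 3.53
tcp_pos: [0.5289, 0.0834, 0.055]
tool_rot: [0.999, -0.04, -0.0, -0.0]
force: [-0.0, 0.6, -0.1]
finger_gap: -0.001
```

```bash
python3 - <<'E'
from h import *
go([.529,.084,.0545],-4.4)
C=cal('wrist')
im,d=manip.snapshot('wrist'); cv2.imwrite('pics/w3.png',cv2.resize(im[150:260,160:460,::-1],None,fx=2.6,fy=2.6))
E
```

```text
t 3.53 tcp [0.5289 0.0834 0.055 ] yaw -4.56 F [-0.   0.6 -0.1] gap -0.001
  -> delta units [ 0.     -0.0016  0.0013] twist -0.0057 dist mm 0.8
```

View pics/w3.png

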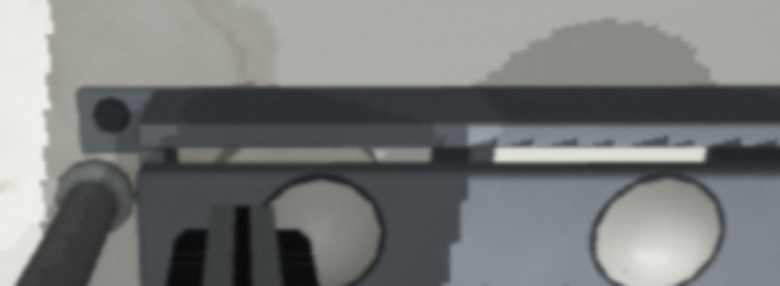

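The fingertip stands on the rail between the tall pin and stud A, which is at crop (325,235). Next I'll slide onto stud A and check the force.

Call:
move_arm:
  deltas:
    - [0, 0.008, 0, 0, 0]
    - [0, 0.016, 0, 0, 0]
    - [0, 0.024, 0, 0, 0]
    - [0, 0.032, 0, 0, 0]
    - [0, 0.04, 0, 0, 0]
    - [0, 0.045, 0, 0, 0]
    - [0, 0.045, 0, 0, 0]
    - [0, 0.045, 0, 0, 0]

```text
t: 4.25
tcp_pos: [0.5277, 0.0647, 0.0552]
tool_rot: [0.999, -0.04, 0.0, 0.0]
force: [-0.2, -1.3, 1.9]
finger_gap: 0.001
```

```bash
python3 - <<'E'
from h import *
go([.529,.084,.0545],-4.4)
C=cal('wrist')
im,d=manip.snapshot('wrist'); cv2.imwrite('pics/w4.png',cv2.resize(im[150:260,160:460,::-1],None,fx=2.6,fy=2.6))
print(manip.sense()['force'])
E
```

```text
t 4.25 tcp [0.5277 0.0647 0.0552] yaw -4.57 F [-0.2 -1.3  1.9] gap 0.001
  -> delta units [-0.0006 -0.0484  0.0017] twist -0.0058 dist mm 19.4
[ 0.60281395 -0.88014723  1.73300523]
```

View pics/w4.png

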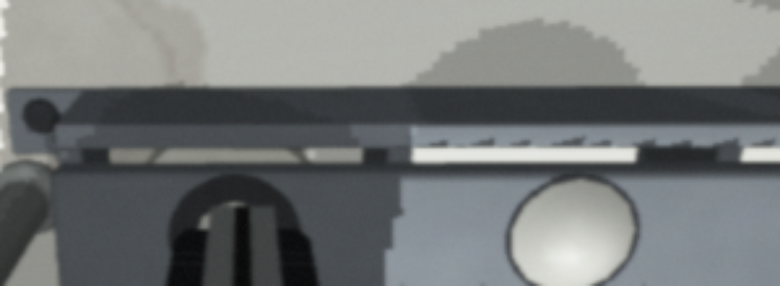

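Stud A is visibly sunk under the tip, and the 1.8 N reading matches. I'll press 1 mm deeper for margin and slide on to B.

Call:
move_arm:
  deltas:
    - [0, 0, 0.003, 0, 0]
    - [0, 0, 0.003, 0, 0]
    - [0, 0.03, 0.003, 0, 0]
    - [0, 0.06, 0.003, 0, 0]
    - [0, 0.095, 0.003, 0, 0]
    - [0, 0.13, 0.003, 0, 0]
    - [0, 0.16, 0.003, 0, 0]
    - [0, 0.187, 0.003, 0, 0]

```text
t: 4.97
tcp_pos: [0.5212, -0.0105, 0.0539]
tool_rot: [0.999, -0.04, -0.0, -0.0]
force: [0.4, 1.5, 3.2]
finger_gap: -0.003
```

Call:
move_arm:
  deltas:
    - [0, 0, 0, 0, 0]
    - [0, 0, 0, 0, 0]
    - [0, 0.03, 0, 0, 0]
    - [0, 0.06, 0, 0, 0]
    - [0, 0.095, 0, 0, 0]
    - [0, 0.13, 0, 0, 0]
    - [0, 0.165, 0, 0, 0]
    - [0, 0.19, 0, 0, 0]

```text
t: 5.63
tcp_pos: [0.5153, -0.0862, 0.0539]
tool_rot: [0.999, -0.04, -0.0, -0.0]
force: [0.5, 2.7, 2.3]
finger_gap: -0.003
```

```bash
python3 - <<'E'
from h import *
go([.5156,-.0829,.0545],-4.4)
C=cal('wrist')
im,d=manip.snapshot('wrist'); cv2.imwrite('pics/w5.png',cv2.resize(im[150:260,110:410,::-1],None,fx=2.6,fy=2.6))
print(manip.sense()['force'])
E
```

```text
t 5.63 tcp [ 0.5153 -0.0862  0.0539] yaw -4.6 F [0.5 2.7 2.3] gap -0.003
  -> delta units [-0.     -0.0082 -0.0015] twist -0.007 dist mm 3.3
[-1.80607377 -1.87800155  2.80649193]
```

View pics/w5.png

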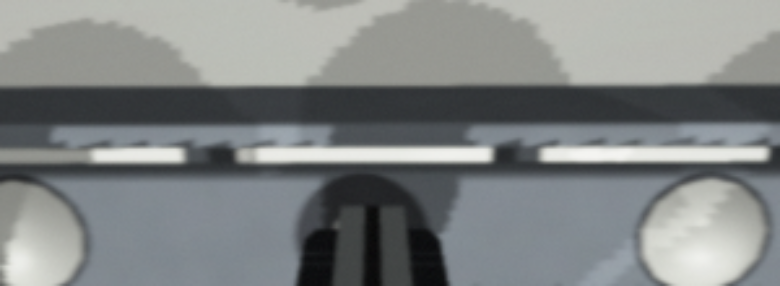

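Studs A, B and C were pressed in turn (about 1.8, 3.2 and 2.5 N), and D still stands proud at crop (703,230). Lifting off.

Call:
move_arm:
  deltas:
    - [0, 0, -0.05, 0, 0]
    - [0, 0, -0.1, 0, 0]
    - [0, 0, -0.17, 0, 0]
    - [0, 0, -0.24, 0, 0]
    - [-0.05, -0.03, -0.3, -0.2, 20]
    - [-0.1, -0.1, -0.3, -0.4, 40]
    - [-0.15, -0.17, -0.3, -0.6, 41]
    - [-0.2, -0.24, -0.3, -0.8, 41]

```text
t: 6.35
tcp_pos: [0.4427, 0.0177, 0.1744]
tool_rot: [0.987, 0.161, 0.001, 0.0]
force: [1.4, 0.6, -0.1]
finger_gap: 0.408
```

```bash
python3 - <<'E'
from h import *
go([.42,.262,.15],91.3)
T=cal('top'); print('pink',ray(T,174,222,.024),'edge',ray(T,204,250,0),ray(T,270,252,0))
C=tuple(np.load('pics/w1_C.npy',allow_pickle=True)); print('edge w',[ray(C,*p,0).round(3) for p in [(100,194),(253,183),(253,190)]])
E
```

```text
t 6.35 tcp [0.4427 0.0177 0.1744] yaw 18.57 F [ 1.4  0.6 -0.1] gap 0.408
  -> delta units [ 0.1407 -0.5972  0.0606] twist -2.5387 dist mm 246.6
pink [0.47562108 0.30646726 0.024     ] edge [0.37373996 0.20599051 0.        ] [ 0.36065778 -0.02869916  0.        ]
edge w [array([0.359, 0.221, 0.   ]), array([ 0.361, -0.028,  0.   ]), array([ 0.349, -0.027,  0.   ])]
```

Call:
move_arm:
  deltas:
    - [0.02, -0.075, 0.0, -0.15, 41]
    - [0.04, -0.15, 0.0, -0.35, 41]
    - [0.06, -0.225, 0.0, -0.55, 41]
    - [0.08, -0.3, 0.0, -0.75, 41]
    - [0.1, -0.375, 0.0, -0.9, 41]
    - [0.115, -0.45, 0.0, -1.0, 41]
    - [0.13, -0.525, 0.0, -1.0, 41]
    - [0.13, -0.57, 0.0, -1.0, 41]

```text
t: 7.02
tcp_pos: [0.421, 0.2525, 0.1738]
tool_rot: [0.917, 0.4, 0.001, -0.0]
force: [1.0, 1.4, 0.1]
finger_gap: 0.408
```

Call:
move_arm:
  deltas:
    - [0, 0, 0.0, -0.2, 41]
    - [0, 0, 0, -0.4, 41]
    - [0, 0, 0, -0.6, 41]
    - [0, 0, 0, -0.8, 41]
    - [0, 0, 0, -1, 41]
    - [0, 0, 0, -1, 41]
    - [0, 0, 0, -1, 41]
    - [0, 0, 0, -1, 41]

```text
t: 7.68
tcp_pos: [0.4209, 0.2498, 0.1738]
tool_rot: [0.79, 0.612, -0.0, 0.0]
force: [1.0, 0.0, -0.1]
finger_gap: 0.41
```

```bash
python3 - <<'E'
from h import *
go([.421,.252,.1],91.3)
E
```

```text
t 7.68 tcp [0.4209 0.2498 0.1738] yaw 75.54 F [ 1.   0.  -0.1] gap 0.41
  -> delta units [ 0.0055 -0.001   0.1844] twist -0.5502 dist mm 73.8
```

Call:
move_arm:
  deltas:
    - [0.002, 0, 0.03, -0.2, 41]
    - [0.004, 0, 0.06, -0.4, 41]
    - [0.0055, 0, 0.09, -0.55, 41]
    - [0.0055, 0, 0.12, -0.55, 41]
    - [0.0055, 0, 0.15, -0.55, 41]
    - [0.0055, 0, 0.18, -0.55, 41]
    - [0.0055, 0, 0.18, -0.55, 41]
    - [0.0055, 0, 0.18, -0.55, 41]

```text
t: 8.35
tcp_pos: [0.4212, 0.2518, 0.1015]
tool_rot: [0.699, 0.715, -0.001, -0.0]
force: [-0.4, 1.2, -0.1]
finger_gap: 0.407
```

```bash
python3 - <<'E'
from h import *
go([.421,.252,.1],91.3)
C=cal('wrist')
im,d=manip.snapshot('wrist'); cv2.imwrite('pics/w6.png',im[:,:,::-1]);W=cloud(C,d);z=W[...,2]
t,td=manip.snapshot('top'); cv2.imwrite('pics/t6.png',cv2.resize(t[185:260,130:340,::-1],None,fx=3.8,fy=3.8,interpolation=2))
print(C)
E
```

```text
t 8.35 tcp [0.4212 0.2518 0.1015] yaw 91.35 F [-0.4  1.2 -0.1] gap 0.407
  -> delta units [ 0.0004 -0.0005  0.0038] twist 0.0016 dist mm 1.5
(np.float64(277.6440401881046), 252.75693109947673, 192.4957847253315, array([[ 0.99971944,  0.02316931,  0.00492219,  0.4204417 ],
       [ 0.02360708, -0.95763095, -0.28702903,  0.32501194],
       [-0.00193662,  0.2870647 , -0.95790924,  0.23206802],
       [ 0.        ,  0.        ,  0.        ,  1.        ]]))
```

View pics/w6.png

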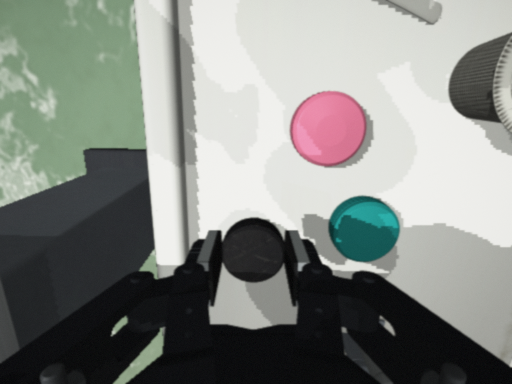

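View pics/t6.png

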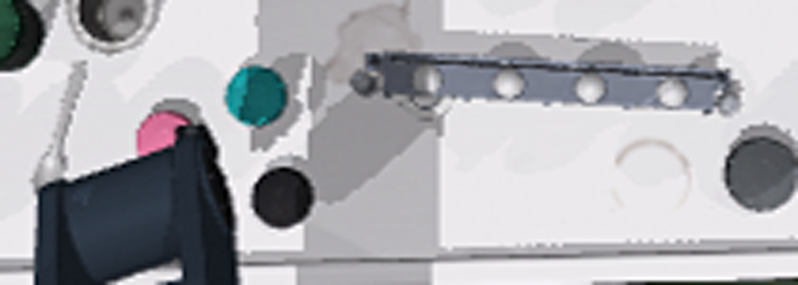

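The wrist view shows the black cap at (253,249), centred between the fingers (inner edges about 219 and 291). I'll compute its position, then descend behind it.

```bash
python3 - <<'E'
from h import *
C=cal('wrist'); print(ray(C,253,249,.024),ray(C,253,218,.024), ray(C,330,128,.024))
go([.4215,.252,.018],91.3)
E
```

```text
[0.4238197  0.21342832 0.024     ] [0.42314363 0.24125114 0.024     ] [0.47797887 0.31354676 0.024     ]
t 8.45 tcp [0.422  0.2521 0.1024] yaw 91.37 F [-0.3 -0.9  0.5] gap 0.411
  -> delta units [-0.0003 -0.0014  0.211 ] twist 0.0024 dist mm 84.4
```

Call:
move_arm:
  deltas:
    - [0.015, 0, 0.03, 0, 41]
    - [0.015, 0, 0.06, 0, 41]
    - [0.015, 0, 0.09, 0, 41]
    - [0.015, 0, 0.12, 0, 41]
    - [0.015, 0, 0.15, 0, 41]
    - [0.015, 0, 0.18, 0, 41]
    - [0.015, 0, 0.2, 0, 41]
    - [0.015, 0, 0.2, 0, 41]

```text
t: 9.12
tcp_pos: [0.4212, 0.2579, 0.0213]
tool_rot: [0.698, 0.716, -0.001, -0.0]
force: [-0.4, 0.4, 0.4]
finger_gap: 0.408
```

```bash
python3 - <<'E'
from h import *
go([.4215,.258,.018],91.3)
C=cal('wrist')
im,d=manip.snapshot('wrist'); cv2.imwrite('pics/w7.png',im[:,:,::-1])
t,td=manip.snapshot('top'); cv2.imwrite('pics/t7.png',cv2.resize(t[185:260,130:340,::-1],None,fx=3.8,fy=3.8,interpolation=2))
E
```

```text
t 9.12 tcp [0.4212 0.2579 0.0213] yaw 91.39 F [-0.4  0.4  0.4] gap 0.408
  -> delta units [0.0002 0.0007 0.0082] twist 0.003 dist mm 3.3
```

View pics/w7.png

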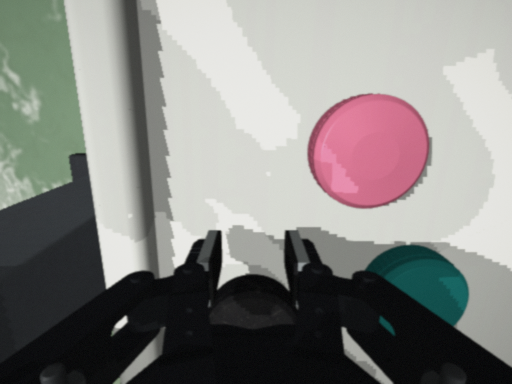

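View pics/t7.png

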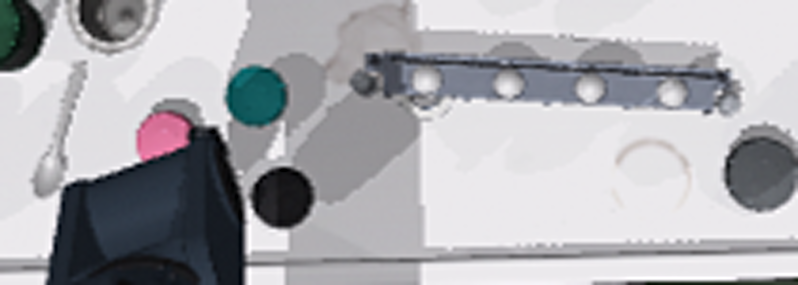

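Call:
move_arm:
  deltas:
    - [0, 0, 0.01, 0, 41]
    - [-0.01, 0, 0.01, 0, 41]
    - [-0.02, 0, 0.01, 0, 41]
    - [-0.03, 0, 0.01, 0, 41]
    - [-0.045, 0, 0.01, 0, 41]
    - [-0.06, 0, 0.01, 0, 41]
    - [-0.08, 0, 0.01, 0, 41]
    - [-0.1, 0, 0.01, 0, 41]

```text
t: 9.88
tcp_pos: [0.4224, 0.2172, 0.018]
tool_rot: [0.698, 0.716, 0.0, 0.0]
force: [0.2, -0.4, -0.3]
finger_gap: 0.416
```

```bash
python3 - <<'E'
from h import *
go([.4215,.258,.018],91.3)
im,d=manip.snapshot('wrist'); cv2.imwrite('pics/w8.png',im[:,:,::-1])
t,td=manip.snapshot('top'); cv2.imwrite('pics/t8.png',cv2.resize(t[185:260,130:340,::-1],None,fx=3.8,fy=3.8,interpolation=2))
E
```

```text
t 9.88 tcp [0.4224 0.2172 0.018 ] yaw 91.4 F [ 0.2 -0.4 -0.3] gap 0.416
  -> delta units [ 0.102   0.0002 -0.    ] twist 0.0036 dist mm 40.8
```

View pics/t8.png

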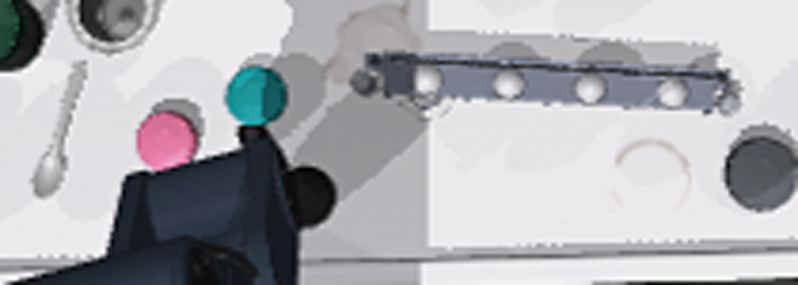

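View pics/w8.png

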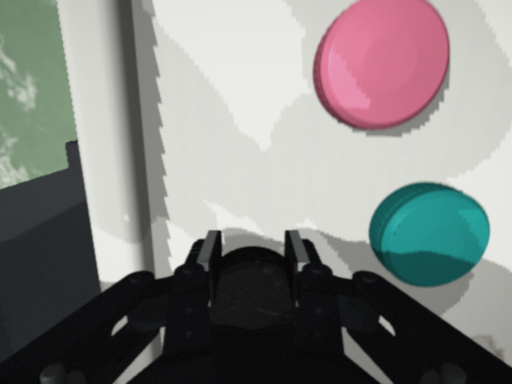

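The cap nests against both fingers and has moved along with them (top crop centre about (308,196)). I'll continue the push.

Call:
move_arm:
  deltas:
    - [-0.02, 0, 0, 0, 41]
    - [-0.04, 0, 0, 0, 41]
    - [-0.06, 0, 0, 0, 41]
    - [-0.08, 0, 0, 0, 41]
    - [-0.1, 0, 0, 0, 41]
    - [-0.12, 0, 0, 0, 41]
    - [-0.14, 0, 0, 0, 41]
    - [-0.16, 0, 0, 0, 41]

```text
t: 10.65
tcp_pos: [0.424, 0.1532, 0.0179]
tool_rot: [0.698, 0.716, 0.0, -0.0]
force: [0.3, 0.9, 0.4]
finger_gap: 0.409
```

Call:
move_arm:
  deltas:
    - [-0.02, 0, 0, 0, 41]
    - [-0.04, 0, 0, 0, 41]
    - [-0.06, 0, 0, 0, 41]
    - [-0.08, 0, 0, 0, 41]
    - [-0.1, 0, 0, 0, 41]
    - [-0.12, 0, 0, 0, 41]
    - [-0.14, 0, 0, 0, 41]
    - [-0.16, 0, 0, 0, 41]

```text
t: 11.32
tcp_pos: [0.4255, 0.0893, 0.0179]
tool_rot: [0.698, 0.716, -0.0, -0.0]
force: [0.1, -0.3, 0.2]
finger_gap: 0.408
```

```bash
python3 - <<'E'
from h import *
go([.428,-.0425,.018],91.3)
im,d=manip.snapshot('wrist'); cv2.imwrite('pics/w9.png',im[:,:,::-1])
t,td=manip.snapshot('top'); cv2.imwrite('pics/t9.png',cv2.resize(t[185:260,130:340,::-1],None,fx=3.8,fy=3.8,interpolation=2))
E
```

```text
t 11.32 tcp [0.4255 0.0893 0.0179] yaw 91.4 F [ 0.1 -0.3  0.2] gap 0.408
  -> delta units [-3.295e-01 -1.800e-03 -2.000e-04] twist 0.0036 dist mm 131.8
```

View pics/t9.png

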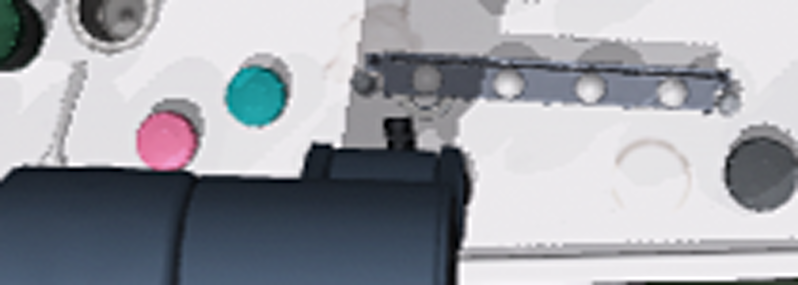

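View pics/w9.png

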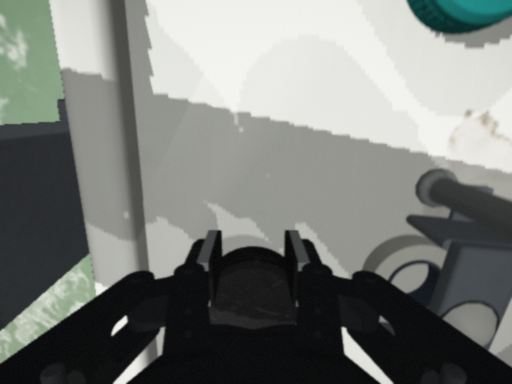

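Call:
move_arm:
  deltas:
    - [-0.02, 0, 0, 0, 41]
    - [-0.04, 0, 0, 0, 41]
    - [-0.06, 0, 0, 0, 41]
    - [-0.08, 0, 0, 0, 41]
    - [-0.1, 0, 0, 0, 41]
    - [-0.12, 0, 0, 0, 41]
    - [-0.14, 0, 0, 0, 41]
    - [-0.16, 0, 0, 0, 41]

```text
t: 12.08
tcp_pos: [0.4271, 0.0252, 0.0179]
tool_rot: [0.698, 0.716, -0.0, -0.0]
force: [-0.2, -0.5, -0.1]
finger_gap: 0.411
```

Call:
move_arm:
  deltas:
    - [-0.02, 0, 0, 0, 41]
    - [-0.04, 0, 0, 0, 41]
    - [-0.06, 0, 0, 0, 41]
    - [-0.08, 0, 0, 0, 41]
    - [-0.1, 0, 0, 0, 41]
    - [-0.12, 0, 0, 0, 41]
    - [-0.14, 0, 0, 0, 41]
    - [-0.15, 0, 0, 0, 41]

```text
t: 12.75
tcp_pos: [0.4288, -0.0351, 0.0179]
tool_rot: [0.699, 0.715, 0.0, 0.0]
force: [0.4, -0.5, 1.1]
finger_gap: 0.408
```

```bash
python3 - <<'E'
from h import *
go([.428,-.0425,.018],91.3)
im,d=manip.snapshot('wrist'); cv2.imwrite('pics/w10.png',im[:,:,::-1])
t,td=manip.snapshot('scene'); cv2.imwrite('pics/s10.png',cv2.resize(t[150:275,180:340,::-1],None,fx=4.6,fy=4.6,interpolation=2))
E
```

```text
t 12.75 tcp [ 0.4288 -0.0351  0.0179] yaw 91.36 F [ 0.4 -0.5  1.1] gap 0.408
  -> delta units [-0.0185 -0.0026 -0.0003] twist 0.002 dist mm 7.5
```

View pics/w10.png

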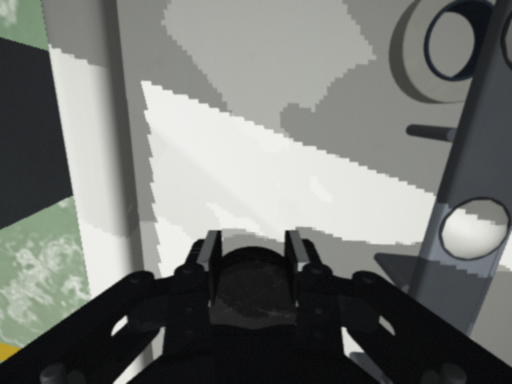

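View pics/s10.png

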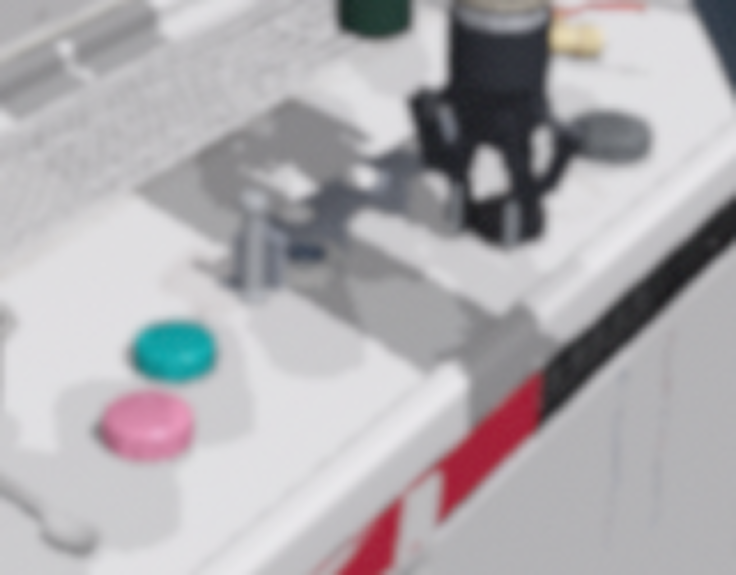

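The cap is still nested between the fingers. I'll push a few mm more, then back away and lift to look.

Call:
move_arm:
  deltas:
    - [-0.006, 0, 0, 0, 41]
    - [-0.012, 0, 0, 0, 41]
    - [-0.012, 0, 0, 0, 41]
    - [0.02, 0, 0, 0, 41]
    - [0.08, 0, 0, 0, 41]
    - [0.12, 0, 0, 0, 41]
    - [0.14, 0, -0.08, 0, 41]
    - [0.14, 0, -0.16, 0, 41]

```text
t: 13.52
tcp_pos: [0.4247, 0.0242, 0.0805]
tool_rot: [0.697, 0.717, -0.002, -0.004]
force: [0.7, 0.3, -0.3]
finger_gap: 0.414
```

Call:
move_arm:
  deltas:
    - [0, 0, -0.08, 0.2, 41]
    - [0, 0, -0.16, 0.4, 41]
    - [0, 0, -0.24, 0.6, 41]
    - [0, 0, -0.32, 0.8, 41]
    - [0, 0, -0.38, 1, 41]
    - [0, 0, -0.38, 1, 41]
    - [0, 0, -0.38, 1, 41]
    - [0, 0, -0.38, 1, 41]

```text
t: 14.18
tcp_pos: [0.4263, 0.0224, 0.2333]
tool_rot: [0.853, 0.521, -0.001, -0.0]
force: [0.2, -0.2, -0.1]
finger_gap: 0.41
```

Call:
move_arm:
  deltas:
    - [0, 0, 0, 0.2, 41]
    - [0, 0, 0, 0.4, 41]
    - [0, 0, 0, 0.6, 41]
    - [0, 0, 0, 0.8, 41]
    - [0, 0, 0, 1, 41]
    - [0, 0, 0, 1, 41]
    - [0, 0, 0, 1, 41]
    - [0, 0, 0, 1, 41]

```text
t: 14.85
tcp_pos: [0.4265, 0.0222, 0.2329]
tool_rot: [0.956, 0.294, -0.001, -0.001]
force: [0.4, -0.2, -0.6]
finger_gap: 0.406
```

```bash
python3 - <<'E'
from h import *
go([.40,-.06,.24],-4.4)
t,td=manip.snapshot('top'); cv2.imwrite('pics/t11.png',cv2.resize(t[185:260,130:340,::-1],None,fx=3.8,fy=3.8,interpolation=2)); 
E
```

```text
t 14.85 tcp [0.4265 0.0222 0.2329] yaw 34.24 F [ 0.4 -0.2 -0.6] gap 0.406
  -> delta units [-0.1706  0.1325 -0.0176] twist 1.349 dist mm 86.7
```

View pics/t11.png

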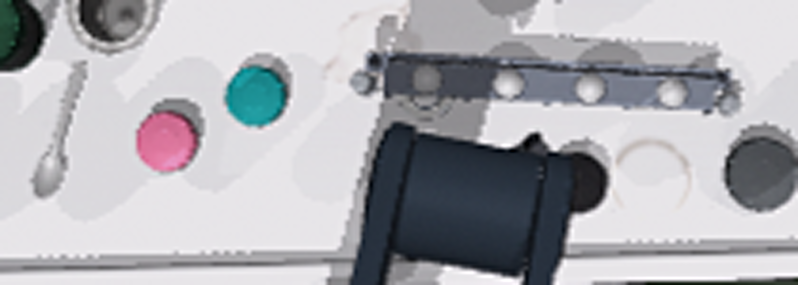

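Call:
move_arm:
  deltas:
    - [-0.03, 0.02, 0, 0.2, 41]
    - [-0.06, 0.045, 0, 0.4, 41]
    - [-0.09, 0.07, 0, 0.6, 41]
    - [-0.12, 0.095, 0, 0.8, 41]
    - [-0.15, 0.12, 0, 1, 41]
    - [-0.17, 0.13, 0, 1, 41]
    - [-0.17, 0.13, 0, 1, 41]
    - [-0.17, 0.13, 0, 1, 41]

```text
t: 15.57
tcp_pos: [0.3998, -0.0591, 0.2338]
tool_rot: [0.999, 0.048, -0.0, -0.0]
force: [0.4, 0.5, -0.1]
finger_gap: 0.416
```

Call:
move_arm:
  deltas:
    - [0, 0, 0, 0.2, 41]
    - [0, 0, 0, 0.35, 41]
    - [0, 0, 0, 0.35, 41]
    - [0, 0, 0, 0.35, 41]
    - [0, 0, 0, 0.35, 41]
    - [0, 0, 0, 0.35, 41]
    - [0, 0, 0, 0.35, 41]
    - [0, 0, 0, 0.35, 41]

```text
t: 16.23
tcp_pos: [0.4, -0.059, 0.2339]
tool_rot: [0.999, -0.039, -0.0, -0.0]
force: [0.5, 0.0, -0.1]
finger_gap: 0.412
```

```bash
python3 - <<'E'
from h import *
go([.385,-.07,.24],-4.4)
C=cal('wrist'); im,D=manip.snapshot('wrist'); cv2.imwrite('pics/w12.png',im[:,:,::-1]); W=cloud(C,D); z=W[...,2]
g=im.max(2); m=((g<70)&(z>.012)&(z<.032)&(W[...,0]<.48)&(W[...,0]>.38)).astype(np.uint8)
n,l,st,ce=cv2.connectedComponentsWithStats(m)
for i in range(1,n):
  if st[i,4]>150:
    p=W[l==i]; p=p[p[:,2]>.019]; print(st[i],ce[i],cv2.minEnclosingCircle((p[:,:2]*1000).astype(np.float32)),p.mean(0))
# front profile, column near centre
u=150
for v in range(120,230,5): print(v,W[v,u].round(3))
E
```

```text
t 16.23 tcp [ 0.4    -0.059   0.2339] yaw -4.52 F [ 0.5  0.  -0.1] gap 0.412
  -> delta units [-0.0353  0.0304 -0.0152] twist -0.0041 dist mm 19.6
[370 103  50  50 243] [383.99176955 119.11522634] ((445.152099609375, -235.21578979492188), 29.4995059967041) [ 0.45944457 -0.23254494  0.01977158]
[ 240  123   42   44 1480] [260.47027027 144.34256757] ((430.6474304199219, -70.62639617919922), 26.831602096557617) [ 0.43063738 -0.07076049  0.02110922]
120 [ 0.474 -0.065  0.365]
125 [ 0.465  0.068 -0.001]
130 [ 0.459  0.069 -0.   ]
135 [0.452 0.07  0.   ]
140 [ 0.446  0.072 -0.001]
145 [ 0.44   0.073 -0.001]
150 [ 0.433  0.074 -0.   ]
155 [ 0.427  0.075 -0.   ]
160 [ 0.42   0.076 -0.001]
165 [ 0.413  0.077 -0.   ]
170 [0.407 0.078 0.001]
175 [ 0.4   0.08 -0.  ]
180 [ 0.393  0.081 -0.   ]
185 [ 0.386  0.083 -0.001]
190 [0.379 0.084 0.   ]
195 [ 0.372  0.085 -0.001]
200 [0.365 0.086 0.   ]
205 [0.362 0.082 0.013]
210 [0.356 0.082 0.017]
215 [0.349 0.084 0.016]
220 [0.342 0.085 0.016]
225 [-0.001  0.45  -0.824]
```

View pics/w12.png

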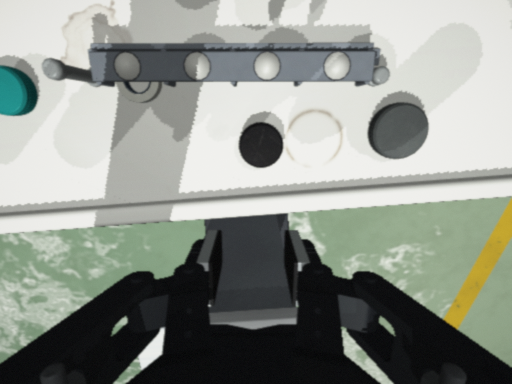

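```bash
python3 - <<'E'
from h import *
C=cal('wrist')
for p,z in [((235,84),.032),((297,83),.032),((267,67),.045),((126.5,66),.045),((197,66.5),.045),((337.5,66.5),.045)]: print(p,ray(C,*p,z).round(4))
go([.386,-.0673,.12],-4.4)
go([.386,-.0673,.0175],-4.4)
E
```

```text
(235, 84) [ 0.5021 -0.047   0.032 ]
(297, 83) [ 0.4977 -0.1162  0.032 ]
(267, 67) [ 0.5151 -0.0831  0.045 ]
(126.5, 66) [0.5278 0.0649 0.045 ]
(197, 66.5) [ 0.5214 -0.0093  0.045 ]
(337.5, 66.5) [ 0.5097 -0.1574  0.045 ]
t 16.28 tcp [ 0.4001 -0.0591  0.2339] yaw -4.53 F [-0.2  0.1 -0.8] gap 0.407
  -> delta units [-0.0334  0.0233  0.2848] twist -0.0046 dist mm 115.1
t 16.28 tcp [ 0.4001 -0.0591  0.2339] yaw -4.53 F [-0.2  0.1 -0.8] gap 0.407
  -> delta units [-0.0334  0.0233  0.5411] twist -0.0046 dist mm 217.0
```

The geometry agrees: stud C is at (0.515,-0.083) and the cap is at (0.431,-0.071), about 5 mm to the left of the gap's middle line. I'll descend behind it.

Call:
move_arm:
  deltas:
    - [-0.034, 0.023, 0.07, 0, 41]
    - [-0.034, 0.023, 0.14, 0, 41]
    - [-0.034, 0.023, 0.21, 0, 41]
    - [-0.034, 0.023, 0.28, 0, 41]
    - [-0.034, 0.023, 0.35, 0, 41]
    - [-0.034, 0.023, 0.41, 0, 41]
    - [-0.034, 0.023, 0.45, 0, 41]
    - [-0.034, 0.023, 0.45, 0, 41]

```text
t: 16.95
tcp_pos: [0.3847, -0.0669, 0.0515]
tool_rot: [0.999, -0.04, -0.002, -0.001]
force: [-0.3, 0.0, 0.2]
finger_gap: 0.41
```

Call:
move_arm:
  deltas:
    - [0, 0, 0.02, 0, 41]
    - [0, 0, 0.04, 0, 41]
    - [0, 0, 0.06, 0, 41]
    - [0, 0, 0.08, 0, 41]
    - [0, 0, 0.09, 0, 41]
    - [0, 0, 0.09, 0, 41]
    - [0, 0, 0.09, 0, 41]
    - [0, 0, 0.09, 0, 41]

```text
t: 17.62
tcp_pos: [0.3858, -0.0672, 0.0181]
tool_rot: [0.999, -0.04, 0.0, 0.0]
force: [0.4, -0.1, 0.2]
finger_gap: 0.408
```

```bash
python3 - <<'E'
from h import *
go([.386,-.0673,.0175],-4.4)
im,D=manip.snapshot('wrist'); cv2.imwrite('pics/w13.png',im[:,:,::-1])
E
```

```text
t 17.62 tcp [ 0.3858 -0.0672  0.0181] yaw -4.56 F [ 0.4 -0.1  0.2] gap 0.408
  -> delta units [0.0006 0.0003 0.0015] twist -0.0057 dist mm 0.6
```

View pics/w13.png

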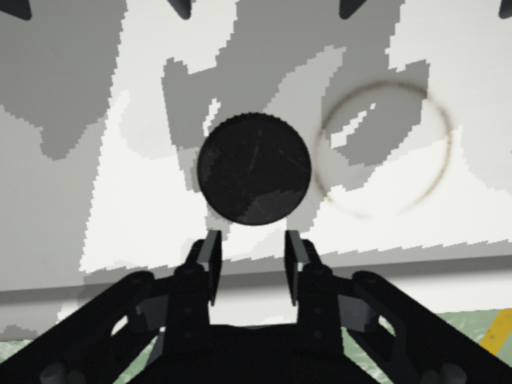

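The cap is ahead at (255,168), the gap noses are at (183,5) and (348,5), and the fingers are centred on the cap. I'll push with a slight shift to the right.

Call:
move_arm:
  deltas:
    - [0.012, 0, 0, 0, 41]
    - [0.024, 0, 0, 0, 41]
    - [0.036, 0, 0, 0, 41]
    - [0.05, 0.003, 0, 0, 41]
    - [0.065, 0.006, 0, 0, 41]
    - [0.08, 0.01, 0, 0, 41]
    - [0.095, 0.013, 0, 0, 41]
    - [0.105, 0.013, 0, 0, 41]

```text
t: 18.33
tcp_pos: [0.4285, -0.0763, 0.0179]
tool_rot: [0.999, -0.04, 0.001, 0.0]
force: [-1.0, 0.0, -0.9]
finger_gap: 0.41
```

```bash
python3 - <<'E'
from h import *
go([.4718,-.0795,.0175],-4.4)
im,D=manip.snapshot('wrist'); cv2.imwrite('pics/w14.png',im[:,:,::-1])
E
```

```text
t 18.33 tcp [ 0.4285 -0.0763  0.0179] yaw -4.58 F [-1.   0.  -0.9] gap 0.41
  -> delta units [ 0.1085 -0.0007  0.0013] twist -0.0061 dist mm 43.4
```

View pics/w14.png

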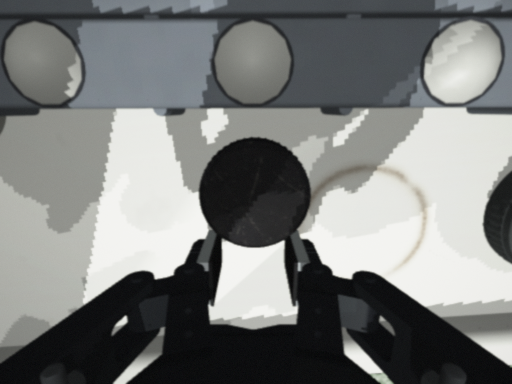

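The cap (255,190) is nested and lined up with stud C (253,62) and the noses (170 and 337). Pushing straight in.

Call:
move_arm:
  deltas:
    - [0.014, 0, 0, 0, 41]
    - [0.028, 0, 0, 0, 41]
    - [0.042, 0, 0, 0, 41]
    - [0.056, 0, 0, 0, 41]
    - [0.07, 0, 0, 0, 41]
    - [0.08, 0, 0, 0, 41]
    - [0.09, 0, 0, 0, 41]
    - [0.095, 0, 0, 0, 41]

```text
t: 19.05
tcp_pos: [0.4659, -0.0789, 0.0179]
tool_rot: [0.999, -0.04, 0.0, 0.0]
force: [0.3, -0.2, 0.6]
finger_gap: 0.411
```

```bash
python3 - <<'E'
from h import *
go([.4718,-.0795,.0175],-4.4)
C=cal('wrist');im,D=manip.snapshot('wrist'); cv2.imwrite('pics/w15.png',im[:,:,::-1])
W=cloud(C,D); z=W[...,2]
E
```

```text
t 19.05 tcp [ 0.4659 -0.0789  0.0179] yaw -4.56 F [ 0.3 -0.2  0.6] gap 0.411
  -> delta units [0.0149 0.0003 0.0011] twist -0.0056 dist mm 6.0
```

View pics/w15.png

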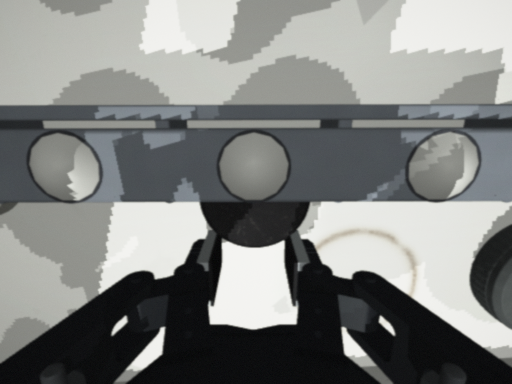

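Now I'll creep in until there's contact force against the back plate.

Call:
move_arm:
  deltas:
    - [0.003, 0, 0, 0, 41]
    - [0.006, 0, 0, 0, 41]
    - [0.009, 0, 0, 0, 41]
    - [0.011, 0, 0, 0, 41]
    - [0.013, 0, 0, 0, 41]
    - [0.013, 0, 0, 0, 41]
    - [0.013, 0, 0, 0, 41]
    - [0.013, 0, 0, 0, 41]

```text
t: 19.77
tcp_pos: [0.4703, -0.0792, 0.0179]
tool_rot: [0.999, -0.04, 0.0, 0.0]
force: [0.2, -0.6, 0.1]
finger_gap: 0.408
```

Call:
move_arm:
  deltas:
    - [0.002, 0, 0, 0, 41]
    - [0.004, 0, 0, 0, 41]
    - [0.005, 0, 0, 0, 41]
    - [0.005, 0, 0, 0, 41]
    - [0.005, 0, 0, 0, 41]
    - [0.005, 0, 0, 0, 41]
    - [0.005, 0, 0, 0, 41]
    - [0.005, 0, 0, 0, 41]

```text
t: 20.43
tcp_pos: [0.4723, -0.0793, 0.0179]
tool_rot: [0.999, -0.04, 0.0, 0.0]
force: [0.2, -0.7, 0.4]
finger_gap: 0.407
```

Call:
move_arm:
  deltas:
    - [0.002, 0, 0, 0, 41]
    - [0.004, 0, 0, 0, 41]
    - [0.005, 0, 0, 0, 41]
    - [0.005, 0, 0, 0, 41]
    - [0.005, 0, 0, 0, 41]
    - [0.005, 0, 0, 0, 41]
    - [0.005, 0, 0, 0, 41]
    - [0.005, 0, 0, 0, 41]

```text
t: 21.1
tcp_pos: [0.4742, -0.0795, 0.0179]
tool_rot: [0.999, -0.04, 0.0, -0.0]
force: [0.1, -0.7, 0.6]
finger_gap: 0.409
```

```bash
python3 - <<'E'
from h import *
go([.4718,-.0795,.0175],-4.4)
C=cal('wrist');im,D=manip.snapshot('wrist'); cv2.imwrite('pics/w16.png',im[:,:,::-1])
for p,z in [((255,244),.024),((255,248),.024),((253,202),.041)]: print(ray(C,*p,z))
E
```

```text
t 21.1 tcp [ 0.4742 -0.0795  0.0179] yaw -4.57 F [ 0.1 -0.7  0.6] gap 0.409
  -> delta units [-0.0061  0.0005  0.001 ] twist -0.0059 dist mm 2.5
[ 0.48390561 -0.08116475  0.024     ]
[ 0.48171025 -0.08099475  0.024     ]
[ 0.51159354 -0.08235736  0.041     ]
```

View pics/w16.png

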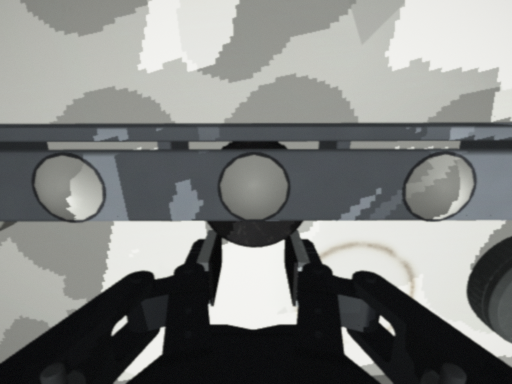

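Call:
move_arm:
  deltas:
    - [0.002, 0, 0, 0, 41]
    - [0.004, 0, 0, 0, 41]
    - [0.005, 0, 0, 0, 41]
    - [0.005, 0, 0, 0, 41]
    - [0.005, 0, 0, 0, 41]
    - [0.005, 0, 0, 0, 41]
    - [0.005, 0, 0, 0, 41]
    - [0.005, 0, 0, 0, 41]

```text
t: 21.82
tcp_pos: [0.476, -0.0796, 0.0179]
tool_rot: [0.999, -0.04, -0.0, -0.0]
force: [-0.9, 0.5, -0.2]
finger_gap: 0.412
```

```bash
python3 - <<'E'
from h import *
go([.4718,-.0795,.0175],-4.4)
C=cal('wrist');im,D=manip.snapshot('wrist'); cv2.imwrite('pics/w17.png',cv2.resize(im[110:270,160:350,::-1],None,fx=4,fy=3.7,interpolation=2))
print(manip.sense()['force'])
E
```

```text
t 21.82 tcp [ 0.476  -0.0796  0.0179] yaw -4.57 F [-0.9  0.5 -0.2] gap 0.412
  -> delta units [-0.0105  0.0007  0.0009] twist -0.0059 dist mm 4.2
[-0.97795907  0.66976174  0.77512425]
```

View pics/w17.png

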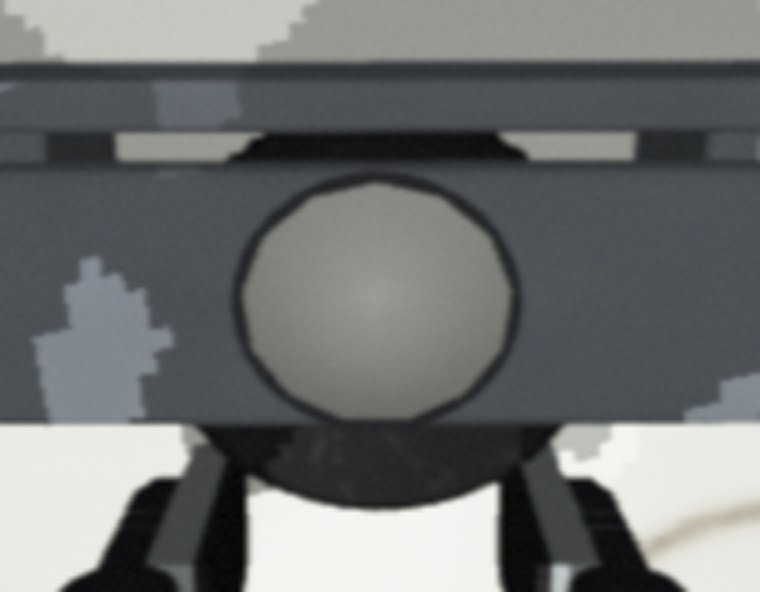

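Call:
move_arm:
  deltas:
    - [0.002, 0, 0, 0, 41]
    - [0.004, 0, 0, 0, 41]
    - [0.005, 0, 0, 0, 41]
    - [0.005, 0, 0, 0, 41]
    - [0.005, 0, 0, 0, 41]
    - [0.005, 0, 0, 0, 41]
    - [0.005, 0, 0, 0, 41]
    - [0.005, 0, 0, 0, 41]

```text
t: 22.53
tcp_pos: [0.4765, -0.0793, 0.0178]
tool_rot: [0.999, -0.04, -0.002, -0.001]
force: [-4.0, -0.9, 3.4]
finger_gap: 0.41
```

```bash
python3 - <<'E'
from h import *
go([.4718,-.0795,.0175],-4.4)
C=cal('wrist');im,D=manip.snapshot('wrist'); cv2.imwrite('pics/w18.png',cv2.resize(im[110:270,160:350,::-1],None,fx=4,fy=3.7,interpolation=2))
print(manip.sense()['force'])
E
```

```text
t 22.53 tcp [ 0.4765 -0.0793  0.0178] yaw -4.56 F [-4.  -0.9  3.4] gap 0.41
  -> delta units [-0.0116  0.0016  0.0007] twist -0.0057 dist mm 4.7
[-4.65414916 -0.39269515  2.06064209]
```

View pics/w18.png

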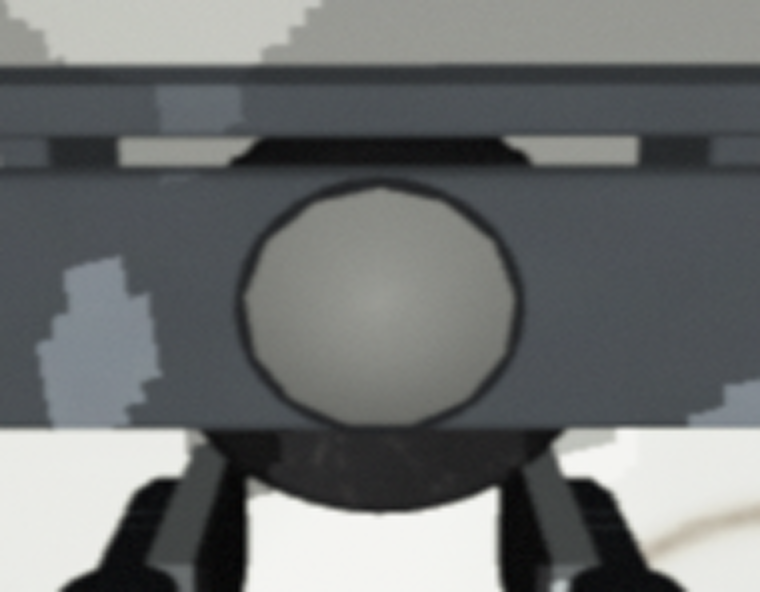

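The arm has stalled with 4 N of push, so the cap is against the back plate and centred under stud C. Backing straight off, then lifting.

Call:
move_arm:
  deltas:
    - [-0.01, 0, 0, 0, 41]
    - [-0.03, 0, 0, 0, 41]
    - [-0.06, 0, 0, 0, 41]
    - [-0.1, 0, 0, 0, 41]
    - [-0.14, 0, 0, 0, 41]
    - [-0.17, 0, -0.04, 0, 41]
    - [-0.19, 0, -0.1, 0, 41]
    - [-0.19, 0, -0.2, 0, 41]

```text
t: 23.25
tcp_pos: [0.3991, -0.0727, 0.0966]
tool_rot: [0.999, -0.04, -0.004, -0.002]
force: [1.4, -0.1, -1.1]
finger_gap: 0.41
```

Call:
move_arm:
  deltas:
    - [0, 0, -0.1, 0, 41]
    - [0, 0, -0.2, 0, 41]
    - [0, 0, -0.3, 0, 41]
    - [0, 0, -0.35, 0, 41]
    - [0, 0, -0.35, 0, 41]
    - [0, 0, -0.35, 0, 41]
    - [0, 0, -0.35, 0, 41]
    - [0, 0, -0.35, 0, 41]

```text
t: 23.92
tcp_pos: [0.4015, -0.0733, 0.2365]
tool_rot: [0.999, -0.04, -0.001, -0.001]
force: [-0.3, 0.3, 0.1]
finger_gap: 0.41
```

```bash
python3 - <<'E'
from h import *
go([.4718,-.0795,.0175],-4.4)
C=cal('wrist');im,D=manip.snapshot('wrist'); cv2.imwrite('pics/w19.png',im[:,:,::-1])
W=cloud(C,D); z=W[...,2]; g=im.max(2)
m=(g<70)&(z>.018)&(z<.03)&(abs(W[...,1]+.08)<.04)&(W[...,0]>.45)&(W[...,0]<.5)
p=W[m]; print(m.sum(),'front x min',p[:,0].min(),'mean y',p[:,1].mean())
print({n:[round(float(x),3) for x in W[(z>.02)&(z<.028)&(np.hypot(W[...,0]-c[0],W[...,1]-c[1])<.05)].mean(0)] for n,c in dict(large=(.4341,-.2414)).items()})
t,_=manip.snapshot('top'); cv2.imwrite('pics/t19.png',cv2.resize(t[165:260,110:425,::-1],None,fx=2.5,fy=2.5,interpolation=2))
E
```

```text
t 23.92 tcp [ 0.4015 -0.0733  0.2365] yaw -4.57 F [-0.3  0.3  0.1] gap 0.41
  -> delta units [0.1779 0.002  0.5471] twist -0.0061 dist mm 230.1
553 front x min 0.48096389549271085 mean y -0.08271484509343066
{'large': [0.434, -0.242, 0.021]}
```

View pics/w19.png

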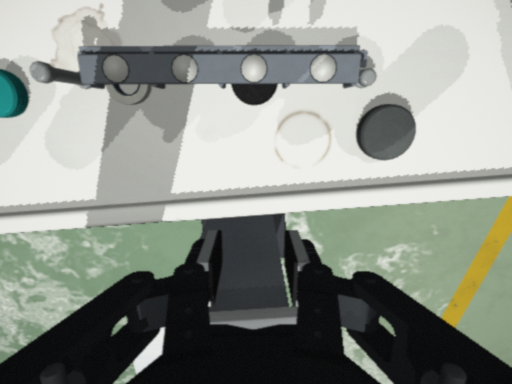

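View pics/t19.png

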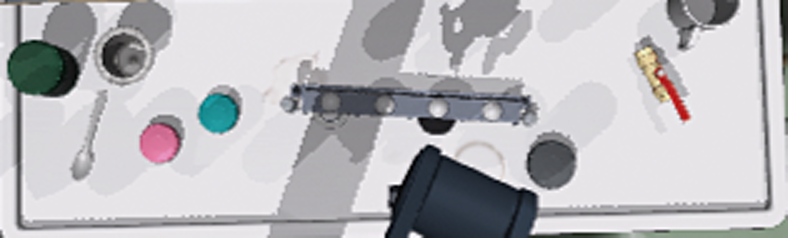

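```bash
python3 -c "
from station import manip
print(manip.sense()['t']); print(manip.sign_off())"
```

```text
24.0167
the job is handed in; nothing more can be done
None
```

The small black cap is home in the third gap from the tall pin, and I handed the job in at about 24 s. No verdict was reported.

- **Counting:** The tall pin measured 80 mm and stands at the +y end, so I counted from there. I slid the closed fingertips along the rail over studs A, B and C, with about 1.8, 3.2 and 2.5 N on them. I lifted off at C, with D still standing up in the picture.
- **Pushing:** The cap sat between the partly open fingers while I pushed it along the worktop. I then moved the fingers behind it and pushed it into the gap until the arm stalled at about 4 N against the back plate.
- **Last checks:** The cap's centre is within about 1 mm of the gap's middle line, and the arm is clear of everything. The large cap measured where it was before. The other loose things look unmoved in the top view, but I did not measure them again.
- **Disagreements:**
  - One wrist view put the cap about 10 mm further along y than the other views. I left extra clearance there and later views agreed again.
  - The cap's front edge came out 2–4 mm deeper than the rack geometry predicts, which is about the camera error. I relied on the contact force to judge that it was home.

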